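# Roll the laminate strips down flush with a hand roller

### The job

Take the hand roller out of its holder and roll it along the laminating board with steady, firm downward pressure until all six laminate strips are pressed down flush with the aluminium frame; do not press so hard that the laminate cracks (above 30 N), and press only with the roller, never with the gripper. Then hang the roller back upright in its holder and let go, without disturbing the things lying around.

Things in the scene. Friction and masses are not known exactly. Their poses are not given: they have to be found in the camera images.
- board_mid (a point): Laminating board, fixed: plywood base and, on levelling screws above it, a bed with a flat aluminium frame (256 x 92 mm) round six laminate strips. This point: middle of the base's underside, at table height. x runs along the length (rolling direction; strip 1 at -x, strip 6 at +x), y across, z up. Frame: 12 mm wide along the sides, a 25 mm long flat block at each end.
- board_end (a point): Point at table height under the middle of the +x end block (115.5 mm from board_mid along x); axes as board_mid. The frame's flat top is 34 to 64 mm above the table at mid-board and slopes along x by up to 0.03 rad either way. Both differ each time and are not in these readings: the height must be felt or seen.
- roller_grip (a point): Middle of the hand roller's wooden handle (0.3 to 0.5 kg, loose). x = rolling direction, y = axle, z up. Handle 28 mm thick (x), 60 mm (y), 53 mm tall; this point half-way up. Under it a blue plate 80 (x) x 72 (y) x 8 mm, its top 26.5 mm below this point; below that a free-turning black rubber wheel, 44 mm across, 50 mm wide, its underside 86.5 mm below this point.
- holder_seat (a point): Where roller_grip belongs when the roller hangs in its fixed grey holder, 98.5 mm above the table. Holder: base 94 (x) x 84 (y) mm, two upright rails along y, 9 mm thick, 60 mm clear between them, tops 64 mm above the table. The roller's blue plate lies on the rail tops, its wheel hangs between the rails. x is across the rails, as the roller's x at the start.
- wheel_turn (a joint): How far the roller's wheel has turned on its axle (rad), 0 at the start; 1 rad is 22 mm of rolling. It turns freely with slight friction. A downward push of about 15 N does well; where the wheel climbs from a sunk strip onto a proud one the contact force is up to 8 N higher than the push.
- strip_1 (a joint): Strip 1, 34 mm along x by 66 mm: how far it is pressed down (m). 0 = 3.5 mm proud of the frame, 0.0035 = flush (its stop); starts at 0 to 0.0007. Its middle is -86 mm along the board. Stiff sticky backing: it sinks only above about 9 N, by about 1 mm/s for each newton more, while the roller is on it, and stays. Cracks above 30 N.
- strip_2 (a joint): Strip 2, 34 mm along x by 66 mm: how far it is pressed down (m). 0 = 3.5 mm proud of the frame, 0.0035 = flush (its stop); starts at 0 to 0.0007. Its middle is -51 mm along the board. Stiff sticky backing: it sinks only above about 9 N, by about 1 mm/s for each newton more, while the roller is on it, and stays. Cracks above 30 N.
- strip_3 (a joint): Strip 3, 34 mm along x by 66 mm: how far it is pressed down (m). 0 = 3.5 mm proud of the frame, 0.0035 = flush (its stop); starts at 0 to 0.0007. Its middle is -17 mm along the board. Stiff sticky backing: it sinks only above about 9 N, by about 1 mm/s for each newton more, while the roller is on it, and stays. Cracks above 30 N.
- strip_4 (a joint): Strip 4, 34 mm along x by 66 mm: how far it is pressed down (m). 0 = 3.5 mm proud of the frame, 0.0035 = flush (its stop); starts at 0 to 0.0007. Its middle is +17 mm along the board. Stiff sticky backing: it sinks only above about 9 N, by about 1 mm/s for each newton more, while the roller is on it, and stays. Cracks above 30 N.
- strip_5 (a joint): Strip 5, 34 mm along x by 66 mm: how far it is pressed down (m). 0 = 3.5 mm proud of the frame, 0.0035 = flush (its stop); starts at 0 to 0.0007. Its middle is +51 mm along the board. Stiff sticky backing: it sinks only above about 9 N, by about 1 mm/s for each newton more, while the roller is on it, and stays. Cracks above 30 N.
- strip_6 (a joint): Strip 6, 34 mm along x by 66 mm: how far it is pressed down (m). 0 = 3.5 mm proud of the frame, 0.0035 = flush (its stop); starts at 0 to 0.0007. Its middle is +86 mm along the board. Stiff sticky backing: it sinks only above about 9 N, by about 1 mm/s for each newton more, while the roller is on it, and stays. Cracks above 30 N.
- tub_mid (a point): Bystander, loose: a round pale putty tub with a lid, 81 mm across and 57 mm tall; this point is in its middle, 10 mm above its underside.
- brush_mid (a point): Bystander, loose: a dusting brush with a wooden handle lying flat, 204 x 39 x 18 mm; this point is in its middle, 10 mm above its underside.
- spare_mid (a point): Bystander, loose: a flat black caster wheel lying on its side behind the board, 68 mm across and 17 mm thick; this point is in its middle, 10 mm above its underside.

How it is judged:
On the way, in this order (a step that is already met when the one before it is completed fails the run):
1. the roller has been lifted out of its holder (distance between roller_grip and holder_seat above 0.05 m and contact force between the fingers and roller above 1 N), for 0.2 s.
2. the wheel, pressed on the board, has rolled: its turn has reached 3 rad either way (contact force between roller and press_board above 3 N and (value of joint wheel_turn above 3 rad or value of joint wheel_turn below -3 rad)).
At the end, for the whole second after the job is handed in: All six strips are pressed down to within 1 mm of flush with the frame, and the roller hangs at rest in its holder, upright within 0.1 rad, its handle within 12 mm of its seat, released (value of joint each of strip_1, strip_2, strip_3, strip_4, strip_5, strip_6 above 0.0025 m and distance between roller_grip and holder_seat below 0.012 m and angle between roller_grip's own z axis and vertical below 0.1 rad and linear speed of roller below 0.02 m/s); the robot touches nothing.
It fails at once if the roller presses on the board with more than 30 N (contact force between roller and press_board above 30 N).
It fails at once if the gripper or arm presses on the board (contact force between any of the fingers, the arm and press_board above 1 N).
It fails at once if a bystander (tub, brush or spare wheel) is moved by more than 15 mm (distance of any of tub_mid, brush_mid, spare_mid from where it was at the start of the episode above 0.015 m).
It also fails if it takes over 72 s, if anything falls off the work surface, if the arm or the gripper's body presses on something with over 40 N, if the wrist force passes 120 N, or if a joint passes its speed limit or range.

### The arm

A 7-joint arm with a two-finger parallel gripper is mounted at the origin on a cart in front of the work surface, level with it; the furniture and walls round the work are solid. World frame = base frame: x ahead of the robot, y to its left, z up, the work surface at z = 0. Lengths are in m, angles in rad, forces in N, time in s.
With the tool pointing down it reaches from about 0.4 to 0.85 m from the base axis. Payload 10.4 kg.
Tool frame: the origin (TCP) lies at the centre of the arm's flange, where the gripper is bolted on; the fingertips stand 173 mm ahead of it and the grasp point (between the pads) lies 155 mm ahead of it (manip.nose_length is the distance from the TCP to the fingertips, in m); z points along the fingers, x is the direction in which the jaws open and shut, and the axes are right-handed (so a half turn about z gives the same grasp; the last joint's range is limited). The gripper opens to 85 mm and grips with 20 to 120 N. Pads are 22 mm wide; open, the fingers measure 114 mm over their backs; the gripper's body (76 mm by 85 mm) begins 54 mm behind the grasp point. The pads swing forward as they close: fully open they stand 13 mm farther back than shut.
Start: joints at [1.321, 0.332, -0.065, 1.46, 0.022, 1.35, -0.088], TCP at [0.141, -0.609, 0.405] pointing down, gripper open.
Joint ranges: [-2.6, 2.6], [-0.5, 2.12], [-1.47, 1.34], [0.16, 2.42], [-1.27, 4.41], [0.06, 2.06], [-2.6, 2.6]. Speed limits (rad/s): [2.22, 2.22, 2.79, 2.79, 3.14, 3.14, 3.14].

### API

Orientations are given as a unit quaternion [x, y, z, w].
In Python, from workcell import status, cams, order, manip gives the robot as it stands.
- The arm moves only by the tool servo_tool, never from a script. Its argument "motion" is a list that holds one entry, the list of rows, each a list of 6 numbers: the shift along the tool's x, y, z in units of 50 mm (1.0 is 50 mm), then the turn, a rotation vector about the tool's x, y, z in units of 5 degrees (1.0 is 5 degrees). In form: [[[x, y, z, ax, ay, az], ...]]. A call has 1 to 12 rows; each row shifts and turns the pose as measured when the row begins, along the tool's axes as they then stand; what a row does not reach is not made up. A row lasts 1/10 s, in which the tool goes at most 50 mm and 8.59 degrees, less where a joint would pass 70% of its speed; a pose out of reach is approached as far as the arm can. A call is refused whole if a number of a shift passes 1 or a number of a turn 1, either way. A call with a gripper value outside its range is refused whole. "jaw" is the closure in counts, from 0 (fully open) to 255 (shut), set as the call begins (left out, the last holds). The fingers move at their own pace and stop on an object; "force" is the grip in N (left out, the last holds). Time passes only in rows, so rows that do not move let the fingers close. It gives the time, the measured TCP pose, the force and the opening at its end, in the units of the state.
- status.get_obs(): the state, without advancing time (a new reading comes with each control period).
- cams.camera(name): name is "scene" or "top" or "wrist"; returns a dict with "color" (384x512x3 uint8, red, green, blue), "vertical_fov" (degrees; the focal length in pixels is half the picture's height over the tangent of half this angle, whatever the lens; pixels are square), "cx", "cy" (the principal point, pixels), "extrinsics" (4x4, takes a point from camera to world coordinates). Camera axes: x right, y down, z forward; pixel columns grow to the right and rows downward; lengths in m; the calibration is good to about 2 mm. A picture is of the moment at which its call begins. There is no depth.
- order.hand_in(): hands the job in, once; it reports no verdict.
The state is a dict: "clock": time; "joint_pos": joint angles; "joint_velocities": joint speeds; "tau": joint torques, N m; "position": TCP position; "ee_rot": TCP orientation; "ft_force": force on the tool from outside, world axes, zero at the start; "torque": the same for the moment, N m; "grip_width": opening from 0.0 (shut) to 1.0 (fully open).
Only numpy, scipy, OpenCV 4.12 (cv2) and the standard library are available. Lean on these libraries where they do the work, as an engineer would, in place of code of your own. Each camera call takes 0.05 s, during which the arm holds its last target.

## Working session

There is one attempt and no reset: what is moved stays moved. The work goes in short steps, Python scripts to look and compute and a tool call to move; the robot and the scene stay as the last step left them, time stands still between calls to the robot, and variables do not carry over. Pictures are saved under pics/ and viewed, and the job is handed in when it is done.

Besides the shell and the picture viewer there is one more tool, called after "Emit:" as name([rows], argument=value, ...), one row to a line, values as JSON. servo_tool: Moves the arm, as the interface text tells. Its arguments: {"type":"object","properties":{"motion":{"type":"array","items":{"type":"array","items":{"type":"array","items":{"type":"number"}}}},"jaw":{"type":"number"},"force":{"type":"number"}},"required":["motion"]}

```bash
ls; mkdir -p pics; python3 - <<'E'
from workcell import status,cams,manip
import cv2
print(status.get_obs()); print(manip.nose_length)
for n in ["scene","top","wrist"]:
    c=cams.camera(n); cv2.imwrite(f"pics/{n}0.png",c["color"][:,:,::-1]); print(n,c["vertical_fov"],c["cx"],c["cy"],c["extrinsics"].round(4).tolist())
E
```

```text
pics
{'clock': 0.0, 'joint_pos': array([ 1.32138271,  0.33284749, -0.06473793,  1.46094412,  0.02154299,
        1.34993072, -0.08849148]), 'joint_velocities': array([ 0.00164389,  0.00119267,  0.00159271,  0.00205972,  0.00019189,
       -0.00027479, -0.00121762]), 'tau': array([ 1.07297408e-03, -6.25438142e+01,  4.95887746e-02, -3.91607809e+01,
        1.63278077e-02,  9.64481063e-03, -1.44700857e-05]), 'position': array([ 0.14054914, -0.6088478 ,  0.40392974]), 'ee_rot': array([ 7.82599771e-01, -6.22524763e-01, -5.62845508e-04, -4.47151684e-04]), 'ft_force': array([ 0.18989344, -0.26564488,  0.02775485]), 'torque': array([-0.06860258, -0.05202696,  0.02787626]), 'grip_width': 0.9982386997999938}
0.1734
scene 51.05459422782028 257.3925212945777 191.79278380877057 [[-0.7492, -0.523, 0.4063, 0.189], [-0.6622, 0.582, -0.4719, 0.6417], [0.0103, -0.6226, -0.7824, 0.9454], [0.0, 0.0, 0.0, 1.0]]
top 55.10810578005823 253.55305983877903 194.52781643124624 [[0.0176, -0.9989, 0.044, 0.5699], [-0.9998, -0.0174, 0.0037, 0.1343], [-0.0029, -0.0441, -0.999, 1.0125], [0.0, 0.0, 0.0, 1.0]]
wrist 65.98954339862577 260.4167643721013 190.157813903595 [[0.2251, -0.9311, -0.2869, 0.2135], [-0.9743, -0.2152, -0.066, -0.5916], [-0.0003, 0.2944, -0.9557, 0.3725], [0.0, 0.0, 0.0, 1.0]]
```

View pics/scene0.png

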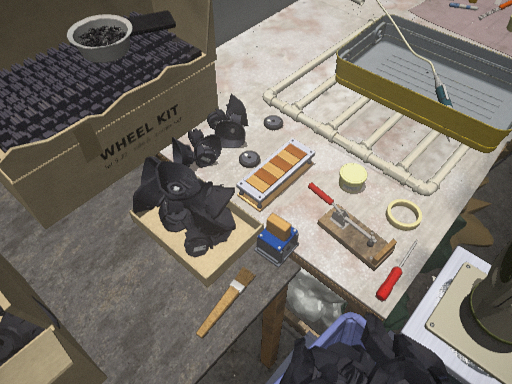

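View pics/top0.png

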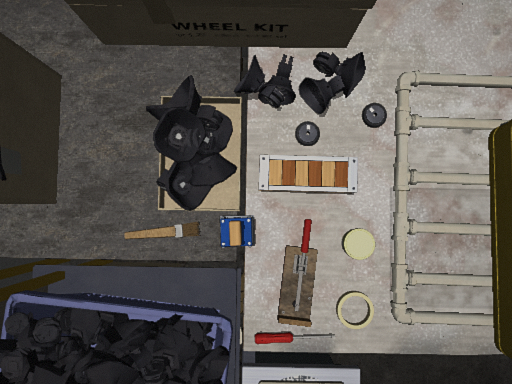

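View pics/wrist0.png

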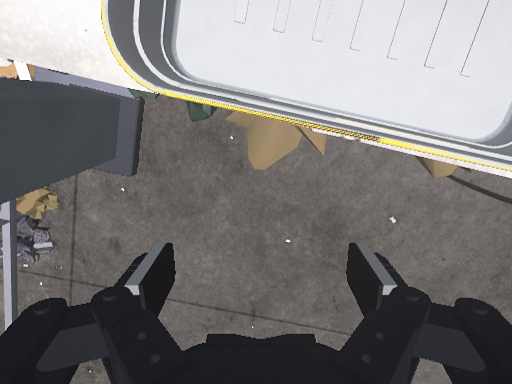

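```bash
python3 - <<'E'
import cv2
t=cv2.imread("pics/top0.png"); s=cv2.imread("pics/scene0.png")
cv2.imwrite("pics/t_b.png",cv2.resize(t[145:255,210:380],None,fx=4.7,fy=4.7,interpolation=cv2.INTER_CUBIC))
cv2.imwrite("pics/s_b.png",cv2.resize(s[130:270,230:370],None,fx=4.2,fy=4.2,interpolation=cv2.INTER_CUBIC))
E
```

```text
(no output)
```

View pics/t_b.png

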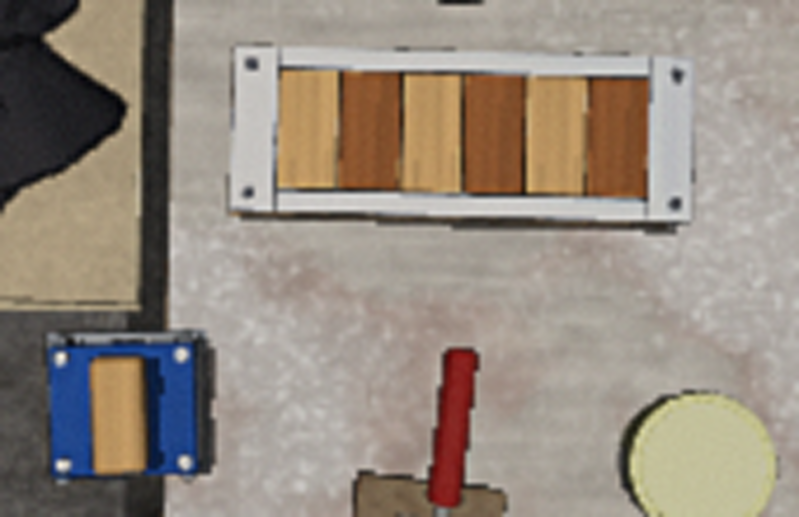

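View pics/s_b.png

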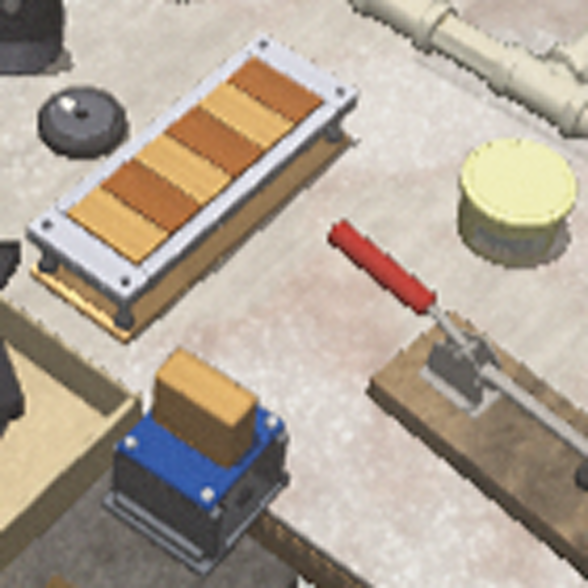

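```bash
cat > h.py <<'E'
import cv2,numpy as np
from scipy.spatial.transform import Rotation as R
def ray(c,uv):
    f=192/np.tan(np.radians(c["vertical_fov"])/2); E=c["extrinsics"]
    d=np.array([(uv[0]-c["cx"])/f,(uv[1]-c["cy"])/f,1]); return E[:3,3],E[:3,:3]@d
def onz(c,uv,z):
    o,d=ray(c,uv); return o+d*(z-o[2])/d[2]
def tri(c1,u1,c2,u2):
    o1,d1=ray(c1,u1);o2,d2=ray(c2,u2)
    s=np.linalg.lstsq(np.stack([d1,-d2],1),o2-o1,rcond=None)[0]
    a=o1+s[0]*d1;b=o2+s[1]*d2
    return (a+b)/2,np.linalg.norm(a-b)
def comp(m,near):
    n,l,st,ce=cv2.connectedComponentsWithStats(m.astype(np.uint8))
    i=min(range(1,n),key=lambda k:np.hypot(*(ce[k]-near)) if st[k][4]>20 else 1e9)
    return (l==i).astype(np.uint8)
def quad(m):
    cs=cv2.findContours(m,cv2.RETR_EXTERNAL,cv2.CHAIN_APPROX_NONE)[0]
    c=cv2.convexHull(max(cs,key=cv2.contourArea))
    return cv2.minAreaRect(c), cv2.approxPolyN(c,4,ensure_convex=True).reshape(-1,2)
E
python3 - <<'E'
from h import *
from workcell import cams,status
T=cams.camera("top");S=cams.camera("scene")
def hsv(c): return cv2.cvtColor(c["color"],cv2.COLOR_RGB2HSV).astype(int)
ht,hs=hsv(T),hsv(S)
for n,c,h,nb,nw in [("top",T,ht,(237,231),(308,173)),("scene",S,hs,(277,240),(276,175))]:
    b=comp((abs(h[...,0]-110)<15)&(h[...,1]>120)&(h[...,2]>60),nb)
    # wood+frame: strips
    y,x=np.nonzero(b); print(n,"blue",b.sum(),x.min(),x.max(),y.min(),y.max(),quad(b))
    # strips
    w=((h[...,0]>5)&(h[...,0]<25)&(h[...,1]>90)&(h[...,2]>80)).astype(np.uint8)
    H=40 ; roi=np.zeros_like(w); roi[nw[1]-45:nw[1]+45,nw[0]-60:nw[0]+60]=1
    if n=="top":
        w=comp(cv2.morphologyEx(w*roi,cv2.MORPH_CLOSE,np.ones((3,3))),nw); print("strips",w.sum(),quad(w))
    o=comp((h[...,0]>5)&(h[...,0]<25)&(h[...,1]>90)&(h[...,2]>80),(236,232) if n=="top" else (279,227)); print("handle",o.sum(),quad(o))
    cv2.imwrite(f"pics/m_{n}.png",np.hstack([b,w,o])*255)
r=(58/4.7+210,0)
# top blue plate: map quad onto z=.072
E
```

```text
top blue 493 220 251 218 246 (((235.5, 232.0), (28.0, 31.0), 90.0), array([[251, 218],
       [251, 245],
       [221, 246],
       [220, 218]], dtype=int32))
strips 1970 (((308.1563720703125, 172.90142822265625), (78.33323669433594, 25.06868553161621), 1.4688007831573486), array([[347, 161],
       [347, 186],
       [269, 184],
       [269, 159]], dtype=int32))
handle 267 (((234.5, 233.0), (24.0, 11.0), 90.0), array([[240, 221],
       [240, 244],
       [230, 246],
       [229, 221]], dtype=int32))
scene blue 302 258 296 227 250 (((277.2566223144531, 233.34954833984375), (26.43425750732422, 29.726781845092773), 41.18592834472656), array([[279, 251],
       [257, 236],
       [265, 228],
       [301, 227]], dtype=int32))
handle 434 (((278.0769348144531, 226.38461303710938), (27.735010147094727, 17.75040626525879), 33.690067291259766), array([[290, 224],
       [288, 244],
       [267, 230],
       [267, 209]], dtype=int32))
```

```bash
python3 - <<'E'
from h import *
from workcell import cams
T=cams.camera("top");S=cams.camera("scene")
tp=lambda x,y:((x+.5)/4.7-.5+210,(y+.5)/4.7-.5+145)
sp=lambda x,y:((x+.5)/4.2-.5+230,(y+.5)/4.2-.5+130)
P=[]
for a,b in [((235,45),(28,228)),((692,58),(258,38)),((690,220),(358,92)),((230,212),(130,297)),
  ((251,63),(47,225)),((677,75),(263,45)),((675,204),(340,93)),((248,192),(126,281)),
  # roller plate screws
  ((63,465),(129,443)),((185,462),(207,494)),((181,354),(272,423)),((60,357),None)]:
    if b: print(tri(T,tp(*a),S,sp(*b)))
c=np.mean([onz(T,tp(*a),.072) for a in [(63,465),(185,462),(181,354),(60,357)]],0);print("plate screws c",c)
c=[onz(T,tp(*a),.072) for a in [(49,343),(197,345),(197,473),(51,477)]];print("plate corners",np.mean(c,0),np.array(c))
c=[onz(T,tp(*a),.125) for a in [(91,356),(145,356),(147,470),(93,473)]];print("handle top",np.mean(c,0),np.array(c))
E
```

```text
(array([0.71740974, 0.1232433 , 0.05364997]), np.float64(0.0019894629474265157))
(array([ 0.71606677, -0.1309638 ,  0.05167332]), np.float64(0.0012109913841319294))
(array([ 0.62398826, -0.12951079,  0.05785239]), np.float64(0.0016931198238184203))
(array([0.62372672, 0.12444026, 0.0589325 ]), np.float64(0.0021948218934488227))
(array([0.70725976, 0.11443596, 0.05707021]), np.float64(0.0012965485958487857))
(array([ 0.70491225, -0.12112219,  0.05874242]), np.float64(2.020944249955895e-05))
(array([ 0.63322341, -0.12108363,  0.05689036]), np.float64(0.0005326660743852271))
(array([0.6353141 , 0.11480155, 0.05690418]), np.float64(0.001672569587434197))
(array([0.50673583, 0.22418895, 0.11992836]), np.float64(0.04566806366687689))
(array([ 0.49638792,  0.16096213, -0.00453146]), np.float64(0.03933352231304791))
(array([0.52313538, 0.13736732, 0.03140387]), np.float64(0.05208177940889926))
plate screws c [0.51568479 0.18179961 0.072     ]
plate corners [0.51571562 0.18112396 0.072     ] [[0.55091547 0.22227745 0.072     ]
 [0.55124765 0.14190804 0.072     ]
 [0.48213075 0.14067715 0.072     ]
 [0.47856861 0.2196332  0.072     ]]
handle top [0.51654817 0.18074138 0.125     ] [[0.54571718 0.19566361 0.125     ]
 [0.54620506 0.16800744 0.125     ]
 [0.48814306 0.16587486 0.125     ]
 [0.48612736 0.1934196  0.125     ]]
```

Emit:
servo_tool([
  [[-0.24, -0.92, 0, 0, 0, 0.45], [-0.24, -0.92, 0, 0, 0, 0.45], [-0.24, -0.92, 0, 0, 0, 0.45], [-0.24, -0.92, 0, 0, 0, 0.45], [-0.24, -0.92, 0, 0, 0, 0.45], [-0.8, -0.5, 0, 0, 0, 0], [-0.8, -0.5, 0, 0, 0, 0], [-0.8, -0.5, 0, 0, 0, 0]],
], jaw=0, force=60)

```text
clock: 1.15
position: [0.4364, -0.3945, 0.402]
ee_rot: [0.709, -0.705, -0.001, 0.002]
ft_force: [1.2, -0.2, -0.6]
grip_width: 0.999
```

Emit:
servo_tool([
  [[-0.97, -0.13, 0, 0, 0, 0], [-0.97, -0.13, 0, 0, 0, 0], [-0.97, -0.13, 0, 0, 0, 0], [-0.97, -0.13, 0, 0, 0, 0], [-0.97, -0.13, 0, 0, 0, 0], [-0.97, -0.13, 0, 0, 0, 0], [-0.97, -0.13, 0, 0, 0, 0], [-0.97, -0.13, 0, 0, 0, 0], [-0.97, -0.13, 0, 0, 0, 0], [-0.97, -0.13, 0, 0, 0, 0], [-0.97, -0.13, 0, 0, 0, 0], [-0.97, -0.13, 0, 0, 0, 0]],
])

```text
clock: 2.35
position: [0.5091, 0.201, 0.4026]
ee_rot: [0.709, -0.705, 0.003, 0.0]
ft_force: [1.7, -0.9, 0.4]
grip_width: 1.003
```

```bash
cat > st.py <<'E'
from h import *
from workcell import status
def go(tx,ty,tz,yaw):
    """yaw = direction of tool x in world, deg. remaining delta, tool units"""
    o=status.get_obs(); r=R.from_quat(o["ee_rot"]); 
    y=np.radians(yaw); t=R.from_matrix(np.array([[np.cos(y),np.sin(y),0],[np.sin(y),-np.cos(y),0],[0,0,-1]]).T)
    d=r.inv().apply(np.array([tx,ty,tz])-o["position"])/.05
    a=np.degrees((r.inv()*t).as_rotvec())/5
    print("t",round(o["clock"],2),"pos",o["position"].round(4),"F",o["ft_force"].round(2),"delta",d.round(3),a.round(3),"w",round(o["grip_width"],3))
E
python3 - <<'E'
from st import *
from workcell import cams
go(.516,.181,.35,-88)
c=cams.camera("wrist"); cv2.imwrite("pics/w1.png",c["color"][:,:,::-1])
for r in [(0.516,.181,.125)]: 
    E=np.linalg.inv(c["extrinsics"]); f=192/np.tan(np.radians(c["vertical_fov"])/2); p=E[:3,:3]@r+E[:3,3]; print(p[0]/p[2]*f+c["cx"],p[1]/p[2]*f+c["cy"])
E
```

```text
t 2.35 pos [0.5091 0.201  0.4026] F [ 1.69 -0.86  0.43] delta [ 0.396 -0.131  1.054] [-0.048 -0.056 -0.332] w 1.003
282.1687067533988 183.00636824374854
```

View pics/w1.png

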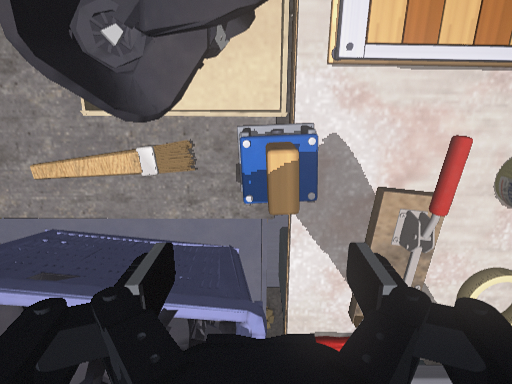

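```bash
python3 - <<'E'
from st import *
from workcell import cams
c=cams.camera("wrist"); h=cv2.cvtColor(c["color"],cv2.COLOR_RGB2HSV).astype(int)
b=comp((abs(h[...,0]-110)<15)&(h[...,1]>140)&(h[...,2]>50),(280,170))
rect,q=quad(b);print(rect,q.tolist());P=np.array([onz(c,p,.072) for p in q]);print(P.round(4),P.mean(0))
i=c["color"][110:230,220:350,::-1];cv2.imwrite("pics/w1z.png",cv2.resize(i,None,fx=5,fy=5,interpolation=cv2.INTER_CUBIC))
E
```

```text
((289.1671142578125, 166.68333435058594), (65.95438385009766, 77.22586822509766), 88.56790161132812) [[325, 199], [252, 201], [250, 135], [328, 133]]
[[0.4829 0.1401 0.072 ]
 [0.4795 0.218  0.072 ]
 [0.5493 0.2205 0.072 ]
 [0.5525 0.1425 0.072 ]] [0.5160595  0.18027716 0.072     ]
```

View pics/w1z.png

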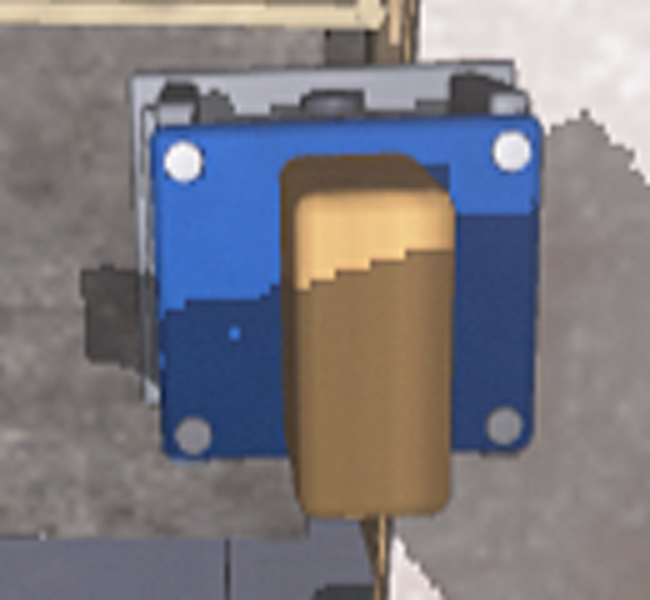

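Emit:
servo_tool([
  [[0.2, -0.07, 0.3, -0.05, -0.06, -0.35], [0.2, -0.07, 0.5, 0, 0, 0], [0, 0, 0.5, 0, 0, 0], [0, 0, 0.5, 0, 0, 0], [0, 0, 0.4, 0, 0, 0], [0, 0, 0, 0, 0, 0]],
])

```text
clock: 3.05
position: [0.5156, 0.1874, 0.2894]
ee_rot: [0.725, -0.689, -0.002, -0.002]
ft_force: [-0.4, -0.3, -0.5]
grip_width: 0.999
```

```bash
python3 - <<'E'
from st import *
go(.516,.1803,.256,-88)
E
```

```text
t 3.05 pos [0.5156 0.1874 0.2894] F [-0.42 -0.29 -0.47] delta [ 0.146 -0.     0.666] [-0.005  0.059  0.189] w 0.999
```

Emit:
servo_tool([
  [[0.14, 0, 0.2, 0, 0.05, 0.15], [0, 0, 0.2, 0, 0, 0], [0, 0, 0.2, 0, 0, 0], [0, 0, 0, 0, 0, 0]],
])

```text
clock: 3.45
position: [0.517, 0.1794, 0.2595]
ee_rot: [0.72, -0.694, 0.001, -0.001]
ft_force: [-0.6, -0.3, 0.1]
grip_width: 0.998
```

```bash
python3 - <<'E'
from st import *
go(.516,.1803,.256,-88)
E
```

```text
t 3.45 pos [0.517  0.1794 0.2595] F [-0.61 -0.26  0.06] delta [-0.02   0.019  0.07 ] [-0.041  0.006  0.01 ] w 0.998
```

Emit:
servo_tool([
  [[0, 0, 0.06, 0, 0, 0], [0, 0, 0, 0, 0, 0], [0, 0, 0, 0, 0, 0], [0, 0, 0, 0, 0, 0], [0, 0, 0, 0, 0, 0], [0, 0, 0, 0, 0, 0]],
], jaw=255, force=90)

```text
clock: 4.05
position: [0.5174, 0.18, 0.2577]
ee_rot: [0.72, -0.694, 0.002, -0.002]
ft_force: [0.4, 0.6, -2.4]
grip_width: 0.319
```

```bash
python3 - <<'E'
from st import *
go(.516,.1803,.256,-88)
E
```

```text
t 4.05 pos [0.5174 0.18   0.2577] F [ 0.44  0.6  -2.37] delta [-0.007  0.028  0.033] [-0.066  0.013  0.019] w 0.319
```

Emit:
servo_tool([
  [[0, 0, -0.2, 0, 0, 0], [0, 0, -0.4, 0, 0, 0], [0, 0, -0.5, 0, 0, 0], [0, 0, -0.5, 0, 0, 0], [0, 0, -0.5, 0, 0, 0], [0, 0, 0, 0, 0, 0]],
])

```text
clock: 4.65
position: [0.5155, 0.1798, 0.3674]
ee_rot: [0.72, -0.694, 0.0, -0.001]
ft_force: [0.5, 0.4, -3.7]
grip_width: 0.316
```

```bash
python3 - <<'E'
from st import *
from workcell import cams
go(.671,.10,.32,-90.3)
c=cams.camera("wrist"); cv2.imwrite("pics/w2.png",c["color"][:,:,::-1])
c=cams.camera("scene"); cv2.imwrite("pics/s2.png",cv2.resize(c["color"][100:280,180:400,::-1],None,fx=3.5,fy=3.3))
E
```

```text
t 4.65 pos [0.5155 0.1798 0.3674] F [ 0.47  0.4  -3.69] delta [ 1.714 -3.046  0.95 ] [-0.013  0.01   0.493] w 0.316
```

View pics/s2.png

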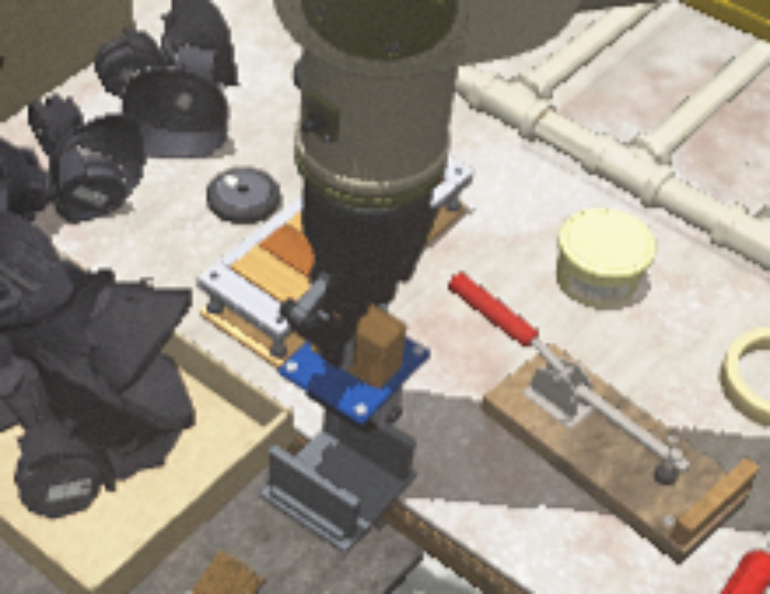

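View pics/w2.png

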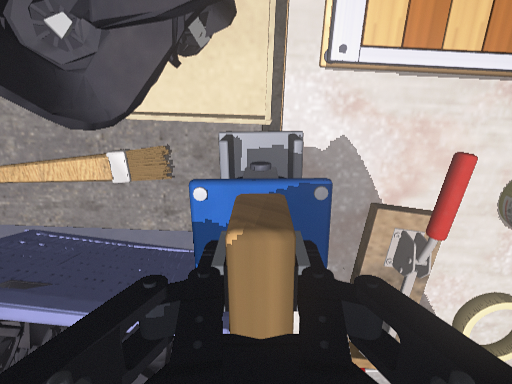

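Emit:
servo_tool([
  [[0.6, -0.2, 0, 0, 0, 0.1], [0.6, -0.5, 0, 0, 0, 0.1], [0.1, -0.6, 0, 0, 0, 0.1], [0, -0.6, 0.1, 0, 0, 0.1], [0, -0.6, 0.2, 0, 0, 0], [0, -0.4, 0.2, 0, 0, 0], [0, 0, 0, 0, 0, 0], [0, 0, 0, 0, 0, 0]],
])

```text
clock: 5.55
position: [0.6636, 0.1127, 0.3213]
ee_rot: [0.708, -0.706, -0.006, 0.01]
ft_force: [-1.5, 0.3, -2.6]
grip_width: 0.317
```

```bash
python3 - <<'E'
from st import *
go(.671,.1125,.31,-90.3)
E
```

```text
t 5.55 pos [0.6636 0.1127 0.3213] F [-1.48  0.33 -2.57] delta [ 0.002 -0.154  0.223] [ 0.262 -0.077  0.09 ] w 0.317
```

Emit:
servo_tool([
  [[0, -0.15, 0.1, 0.26, -0.07, 0.08], [0, 0, 0, 0, 0, 0], [0, 0, 0, 0, 0, 0]],
])

```text
clock: 5.85
position: [0.6699, 0.113, 0.3149]
ee_rot: [-0.706, 0.708, -0.0, -0.0]
ft_force: [0.2, 1.4, -2.8]
grip_width: 0.317
```

```bash
python3 - <<'E'
from st import *
from workcell import cams
go(.671,.1125,.31,-90.3)
c=cams.camera("scene"); cv2.imwrite("pics/s3.png",cv2.resize(c["color"][100:280,180:400,::-1],None,fx=3.5,fy=3.3))
E
```

```text
t 5.85 pos [0.6699 0.113  0.3149] F [ 0.21  1.39 -2.81] delta [ 0.01  -0.021  0.097] [ 0.002 -0.007  0.016] w 0.317
```

View pics/s3.png

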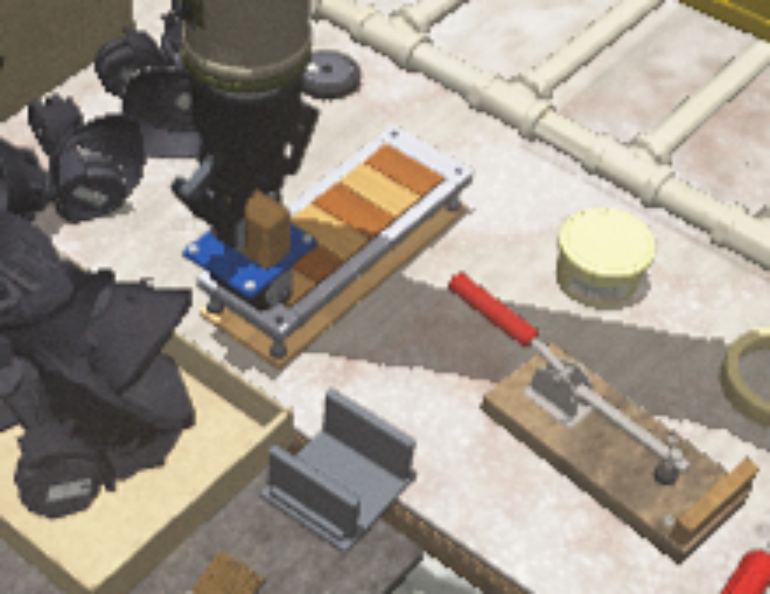

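Emit:
servo_tool([
  [[0, 0, 0.04, 0, 0, 0], [0, 0, 0.04, 0, 0, 0], [0, 0, 0.04, 0, 0, 0], [0, 0, 0.04, 0, 0, 0]],
])

```text
clock: 6.3
position: [0.6696, 0.1131, 0.308]
ee_rot: [-0.706, 0.708, -0.001, 0.0]
ft_force: [0.3, -0.1, -3.3]
grip_width: 0.317
```

Emit:
servo_tool([
  [[0, 0, 0.03, 0, 0, 0], [0, 0, 0.03, 0, 0, 0], [0, 0, 0.03, 0, 0, 0]],
])

```text
clock: 6.6
position: [0.6695, 0.1131, 0.3029]
ee_rot: [-0.706, 0.708, -0.001, 0.0]
ft_force: [-0.1, 1.2, -2.7]
grip_width: 0.316
```

Emit:
servo_tool([
  [[0, 0, 0.03, 0, 0, 0], [0, 0, 0.03, 0, 0, 0]],
])

```text
clock: 6.8
position: [0.6697, 0.1135, 0.3015]
ee_rot: [-0.706, 0.708, -0.001, 0.001]
ft_force: [-5.1, -1.0, 13.8]
grip_width: 0.316
```

Emit:
servo_tool([
  [[0, 0, 0, 0, 0, 0], [0, 0, 0, 0, 0, 0]],
])

```text
clock: 7.0
position: [0.6698, 0.1138, 0.3022]
ee_rot: [-0.706, 0.708, -0.001, 0.001]
ft_force: [0.1, -0.4, -3.0]
grip_width: 0.318
```

Emit:
servo_tool([
  [[0, 0, 0.02, 0, 0, 0], [0, 0, 0.02, 0, 0, 0], [0, 0, 0.02, 0, 0, 0]],
])

```text
clock: 7.3
position: [0.6699, 0.1143, 0.3016]
ee_rot: [-0.706, 0.708, -0.002, 0.002]
ft_force: [-4.8, -0.1, 7.0]
grip_width: 0.314
```

Emit:
servo_tool([
  [[0.04, 0, 0.024, 0, 0, 0], [0.04, 0, 0.024, 0, 0, 0], [0.04, 0, 0.024, 0, 0, 0], [0.04, 0, 0.024, 0, 0, 0]],
])

```text
clock: 7.7
position: [0.6694, 0.109, 0.3017]
ee_rot: [-0.707, 0.708, -0.002, 0.004]
ft_force: [-3.4, -0.3, 7.4]
grip_width: 0.318
```

Emit:
servo_tool([
  [[0.05, 0, 0.026, 0, 0, 0], [0.05, 0, 0.026, 0, 0, 0], [0.05, 0, 0.026, 0, 0, 0], [0.05, 0, 0.026, 0, 0, 0]],
])

```text
clock: 8.1
position: [0.6687, 0.1048, 0.3017]
ee_rot: [0.708, -0.706, -0.001, -0.009]
ft_force: [-3.5, 4.4, 6.8]
grip_width: 0.319
```

```bash
python3 - <<'E'
from st import *
go(.671,.1,.302,-90.3)
E
```

```text
t 8.1 pos [0.6687 0.1048 0.3017] F [-3.55  4.42  6.81] delta [ 0.097 -0.045 -0.007] [-0.13   0.152  0.094] w 0.319
```

Emit:
servo_tool([
  [[0.06, -0.01, 0.026, -0.03, 0.05, 0.03], [0.06, -0.01, 0.026, -0.03, 0.05, 0.03], [0.06, -0.01, 0.026, -0.03, 0.05, 0.03], [0.06, -0.01, 0.026, -0.03, 0.05, 0.03]],
])

```text
clock: 8.5
position: [0.6701, 0.1017, 0.3024]
ee_rot: [-0.707, 0.707, 0.001, 0.005]
ft_force: [-3.0, 4.4, 6.7]
grip_width: 0.314
```

```bash
python3 - <<'E'
from st import *
go(.671,.1,.302,-90.3)
E
```

```text
t 8.5 pos [0.6701 0.1017 0.3024] F [-2.97  4.43  6.68] delta [ 0.035 -0.018  0.007] [-0.066  0.109  0.054] w 0.314
```

Emit:
servo_tool([
  [[0.08, -0.01, 0.03, -0.03, 0.05, 0.03], [0.08, -0.01, 0.03, -0.03, 0.05, 0.03], [0.08, 0, 0.03, -0.03, 0.05, 0.03], [0.08, 0, 0.03, -0.03, 0.05, 0.02]],
])

```text
clock: 8.9
position: [0.671, 0.0908, 0.3024]
ee_rot: [-0.705, 0.709, -0.001, -0.0]
ft_force: [-2.0, 0.7, 7.2]
grip_width: 0.317
```

```bash
python3 - <<'E'
from st import *
go(.671,.085,.302,-90.3)
E
```

```text
t 8.9 pos [0.671  0.0908 0.3024] F [-1.99  0.7   7.16] delta [0.117 0.    0.008] [-0.008 -0.013 -0.01 ] w 0.317
```

Emit:
servo_tool([
  [[0.05, 0, 0.034, 0, 0, 0], [0.05, 0, 0.034, 0, 0, 0], [0.05, 0, 0.034, 0, 0, 0], [0.05, 0, 0.034, 0, 0, 0]],
])

```text
clock: 9.3
position: [0.6708, 0.0831, 0.3017]
ee_rot: [-0.705, 0.709, -0.001, 0.002]
ft_force: [-6.2, 0.8, 10.9]
grip_width: 0.317
```

```bash
python3 - <<'E'
from st import *
go(.671,.075,.302,-90.3)
E
```

```text
t 9.3 pos [0.6708 0.0831 0.3017] F [-6.25  0.76 10.88] delta [ 0.163 -0.005 -0.005] [-0.046  0.021  0.006] w 0.317
```

Emit:
servo_tool([
  [[0.05, 0.005, 0.032, -0.01, 0.01, 0], [0.05, 0.005, 0.032, -0.01, 0.01, 0], [0.05, 0.005, 0.032, -0.01, 0.01, 0], [0.05, 0.005, 0.032, -0.01, 0.01, 0], [0.05, 0.005, 0.032, -0.01, 0.01, 0], [0.05, 0.005, 0.032, -0.01, 0.01, 0]],
])

```text
clock: 9.9
position: [0.6697, 0.0731, 0.302]
ee_rot: [-0.707, 0.708, -0.001, 0.004]
ft_force: [-1.9, 6.3, 7.5]
grip_width: 0.317
```

```bash
python3 - <<'E'
from st import *
go(.671,.065,.302,-90.3)
E
```

```text
t 9.9 pos [0.6697 0.0731 0.302 ] F [-1.9   6.3   7.51] delta [ 0.161 -0.027 -0.001] [-0.091  0.046  0.041] w 0.317
```

Emit:
servo_tool([
  [[0.08, -0.005, 0.032, -0.02, 0.05, 0.01], [0.08, -0.005, 0.032, -0.02, 0.05, 0.01], [0.08, 0, 0.032, -0.02, 0.05, 0.01], [0.08, 0, 0.032, -0.02, 0.05, 0.01], [0.07, 0, 0.032, -0.02, 0.03, 0.01], [0.05, 0, 0.032, 0, 0.03, 0]],
])

```text
clock: 10.5
position: [0.67, 0.0629, 0.3027]
ee_rot: [0.708, -0.706, 0.003, -0.002]
ft_force: [-4.8, 1.4, 8.4]
grip_width: 0.314
```

```bash
python3 - <<'E'
from st import *
go(.671,.055,.302,-90.3)
E
```

```text
t 10.5 pos [0.67   0.0629 0.3027] F [-4.8   1.43  8.43] delta [ 0.158 -0.02   0.014] [-0.096 -0.016  0.099] w 0.314
```

Emit:
servo_tool([
  [[0.04, 0, 0.037, -0.02, 0, 0.02], [0.04, 0, 0.037, -0.02, 0, 0.02], [0.04, 0, 0.036, -0.02, 0, 0.02], [0.04, 0, 0.036, -0.02, 0, 0.02], [0.04, 0, 0.036, 0, 0, 0], [0.04, 0, 0.035, 0, 0, 0], [0.04, 0, 0.035, 0, 0, 0], [0.04, 0, 0.035, 0, 0, 0]],
])

```text
clock: 11.3
position: [0.6699, 0.0522, 0.3021]
ee_rot: [0.707, -0.707, 0.002, -0.005]
ft_force: [-6.4, 0.9, 12.2]
grip_width: 0.319
```

```bash
python3 - <<'E'
from st import *
go(.671,.045,.302,-90.3)
E
```

```text
t 11.3 pos [0.6699 0.0522 0.3021] F [-6.37  0.86 12.23] delta [ 0.144 -0.022  0.001] [-0.11   0.045  0.06 ] w 0.319
```

Emit:
servo_tool([
  [[0.05, 0, 0.034, -0.02, 0.01, 0.01], [0.05, 0, 0.034, -0.02, 0.01, 0.01], [0.05, 0, 0.034, -0.02, 0.01, 0.01], [0.05, 0, 0.034, -0.02, 0.01, 0.01], [0.07, 0, 0.032, -0.02, 0.03, 0.01], [0.08, 0, 0.032, -0.02, 0.05, 0.01], [0.08, 0, 0.032, -0.02, 0.05, 0.01], [0.08, 0, 0.032, -0.02, 0.05, 0.01]],
])

```text
clock: 12.1
position: [0.6705, 0.0356, 0.303]
ee_rot: [-0.707, 0.707, -0.004, 0.001]
ft_force: [-4.1, 4.5, 9.5]
grip_width: 0.316
```

```bash
python3 - <<'E'
from st import *
go(.671,.025,.302,-90.3)
E
```

```text
t 12.1 pos [0.6705 0.0356 0.303 ] F [-4.07  4.48  9.47] delta [ 0.212 -0.01   0.02 ] [-0.087 -0.04   0.059] w 0.316
```

Emit:
servo_tool([
  [[0.08, 0, 0.032, -0.02, 0.02, 0.01], [0.07, 0, 0.034, -0.02, 0.02, 0.01], [0.04, 0, 0.036, -0.02, 0, 0.01], [0.04, 0, 0.036, -0.02, 0, 0.01], [0.04, 0, 0.036, -0.01, 0, 0.01], [0.04, 0, 0.036, -0.01, 0, 0.01], [0.04, 0, 0.036, 0, 0, 0], [0.04, 0, 0.035, 0, 0, 0], [0.04, 0, 0.035, 0, 0, 0]],
])

```text
clock: 13.0
position: [0.6706, 0.0216, 0.3023]
ee_rot: [-0.707, 0.707, -0.002, 0.003]
ft_force: [-7.3, 1.0, 11.8]
grip_width: 0.318
```

```bash
python3 - <<'E'
from st import *
go(.671,.015,.302,-90.3)
E
```

```text
t 13.0 pos [0.6706 0.0216 0.3023] F [-7.31  1.02 11.8 ] delta [ 0.132 -0.008  0.006] [-0.093  0.016  0.057] w 0.318
```

Emit:
servo_tool([
  [[0.05, 0, 0.034, -0.02, 0.01, 0.01], [0.05, 0, 0.034, -0.02, 0.01, 0.01], [0.05, 0, 0.034, -0.02, 0.01, 0.01], [0.05, 0, 0.034, -0.02, 0.01, 0.01], [0.06, 0, 0.034, -0.02, 0.01, 0.01], [0.08, 0, 0.032, -0.02, 0.05, 0.01], [0.08, 0, 0.032, -0.02, 0.05, 0.01], [0.08, 0, 0.032, -0.02, 0.05, 0.01], [0.08, 0, 0.032, -0.02, 0.03, 0.01], [0.07, 0, 0.032, -0.02, 0.02, 0.01]],
])

```text
clock: 14.0
position: [0.6714, 0.0004, 0.3034]
ee_rot: [-0.707, 0.707, -0.004, -0.001]
ft_force: [-3.5, 3.5, 7.9]
grip_width: 0.321
```

```bash
python3 - <<'E'
from st import *
go(.671,-.01,.302,-90.3)
E
```

```text
t 14.0 pos [6.714e-01 4.000e-04 3.034e-01] F [-3.48  3.55  7.94] delta [0.208 0.009 0.029] [-0.054 -0.074  0.054] w 0.321
```

Emit:
servo_tool([
  [[0.08, 0, 0.032, -0.02, 0, 0.01], [0.06, 0, 0.034, -0.02, 0, 0.01], [0.04, 0, 0.036, -0.01, 0, 0.01], [0.04, 0, 0.036, -0.01, 0, 0.01], [0.04, 0, 0.036, -0.01, 0, 0.01], [0.04, 0, 0.036, -0.01, 0, 0.01], [0.04, 0, 0.036, 0, 0, 0], [0.04, 0, 0.035, 0, 0, 0], [0.04, 0, 0.035, 0, 0, 0]],
])

```text
clock: 14.9
position: [0.6715, -0.0153, 0.3027]
ee_rot: [-0.706, 0.708, -0.003, 0.001]
ft_force: [-6.6, 0.7, 13.2]
grip_width: 0.319
```

```bash
python3 - <<'E'
from st import *
go(.671,-.02,.302,-90.3)
E
```

```text
t 14.9 pos [ 0.6715 -0.0153  0.3027] F [-6.59  0.68 13.2 ] delta [0.095 0.01  0.014] [-0.065 -0.022  0.033] w 0.319
```

Emit:
servo_tool([
  [[0.05, 0.005, 0.034, -0.02, 0.01, 0.01], [0.05, 0.005, 0.034, -0.02, 0.01, 0.01], [0.05, 0.005, 0.034, -0.02, 0.01, 0.01], [0.05, 0.005, 0.034, -0.02, 0.01, 0.01], [0.06, 0, 0.034, -0.02, 0.01, 0.01], [0.08, 0, 0.032, -0.02, 0.04, 0.01], [0.08, 0, 0.032, -0.02, 0.04, 0.01], [0.08, 0, 0.032, -0.02, 0.04, 0.01], [0.08, 0, 0.032, -0.02, 0.02, 0.01], [0.07, 0, 0.032, -0.02, 0.01, 0.01]],
])

```text
clock: 15.9
position: [0.672, -0.0362, 0.3036]
ee_rot: [-0.706, 0.708, -0.003, -0.001]
ft_force: [-3.9, 2.3, 8.4]
grip_width: 0.319
```

```bash
python3 - <<'E'
from st import *
go(.671,-.04,.302,-90.3)
E
```

```text
t 15.9 pos [ 0.672  -0.0362  0.3036] F [-3.9   2.32  8.39] delta [0.076 0.02  0.032] [-0.04  -0.063  0.039] w 0.319
```

Emit:
servo_tool([
  [[0.08, 0.005, 0.032, -0.02, 0, 0.01], [0.06, 0.005, 0.034, -0.02, 0, 0.01], [0.04, 0.005, 0.036, -0.01, 0, 0.01], [0.04, 0.005, 0.036, -0.01, 0, 0.01], [0.04, 0.005, 0.036, -0.01, 0, 0.01], [0.04, 0, 0.036, -0.01, 0, 0.01], [0.04, 0, 0.036, 0, 0, 0], [0.04, 0, 0.034, 0, 0, 0], [0.04, 0, 0.034, 0, 0, 0]],
])

```text
clock: 16.8
position: [0.6716, -0.0541, 0.303]
ee_rot: [-0.705, 0.709, -0.004, 0.001]
ft_force: [-7.0, 0.0, 11.3]
grip_width: 0.315
```

```bash
python3 - <<'E'
from st import *
go(.671,-.06,.302,-90.3)
E
```

```text
t 16.8 pos [ 0.6716 -0.0541  0.303 ] F [-7.04  0.04 11.34] delta [0.118 0.011 0.02 ] [-0.074 -0.049 -0.003] w 0.315
```

Emit:
servo_tool([
  [[0.05, 0.005, 0.034, -0.02, 0.01, 0], [0.05, 0.005, 0.034, -0.02, 0.01, 0], [0.05, 0.005, 0.034, -0.02, 0.01, 0], [0.06, 0, 0.034, -0.02, 0.01, 0], [0.08, 0, 0.032, -0.02, 0.04, 0], [0.08, 0, 0.032, -0.02, 0.04, 0], [0.08, 0, 0.032, -0.02, 0.04, 0], [0.08, 0, 0.032, -0.02, 0.02, 0], [0.07, 0, 0.032, -0.02, 0.01, 0]],
])

```text
clock: 17.7
position: [0.6724, -0.0739, 0.3037]
ee_rot: [0.708, -0.706, 0.005, 0.002]
ft_force: [-3.1, -0.0, 7.0]
grip_width: 0.317
```

```bash
python3 - <<'E'
from st import *
go(.671,-.075,.302,-90.3)
E
```

```text
t 17.7 pos [ 0.6724 -0.0739  0.3037] F [-3.07 -0.04  7.02] delta [0.023 0.027 0.033] [-0.038 -0.109  0.094] w 0.317
```

Emit:
servo_tool([
  [[0.04, 0.01, 0.036, -0.01, -0.02, 0.02], [0.04, 0.005, 0.036, -0.01, -0.02, 0.02], [0.04, 0.005, 0.036, -0.01, -0.02, 0.02], [0.04, 0.005, 0.036, -0.01, -0.02, 0.02], [0.04, 0.005, 0.036, -0.01, 0, 0.01], [0.04, 0, 0.036, -0.01, 0, 0], [0.04, 0, 0.036, 0, 0, 0], [0.04, 0, 0.034, 0, 0, 0], [0.04, 0, 0.034, 0, 0, 0], [0.04, 0, 0.034, 0, 0, 0]],
])

```text
clock: 18.7
position: [0.6717, -0.092, 0.3033]
ee_rot: [-0.706, 0.709, -0.004, 0.001]
ft_force: [-5.4, 0.0, 11.5]
grip_width: 0.315
```

```bash
python3 - <<'E'
from st import *
go(.671,-.1,.302,-90.3)
E
```

```text
t 18.7 pos [ 0.6717 -0.092   0.3033] F [-5.45  0.   11.49] delta [0.159 0.013 0.026] [-0.095 -0.049  0.013] w 0.315
```

Emit:
servo_tool([
  [[-0.04, 0, 0.034, -0.02, -0.01, 0], [-0.08, 0, 0.034, -0.02, -0.01, 0], [-0.08, 0, 0.034, -0.02, -0.01, 0], [-0.08, 0, 0.034, -0.01, -0.01, 0], [-0.08, 0, 0.034, -0.01, 0, 0], [-0.08, 0, 0.034, -0.01, 0, 0], [-0.08, 0, 0.034, 0, 0, 0], [-0.08, 0, 0.034, 0, 0, 0], [-0.08, 0, 0.034, 0, 0, 0], [-0.08, 0, 0.034, 0, 0, 0], [-0.08, 0, 0.034, 0, 0, 0], [-0.08, 0, 0.034, 0, 0, 0]],
])

```text
clock: 19.9
position: [0.6718, -0.047, 0.3029]
ee_rot: [-0.704, 0.71, -0.007, -0.001]
ft_force: [-7.3, -0.5, 11.7]
grip_width: 0.32
```

```bash
python3 - <<'E'
from st import *
go(.671,.1,.302,-90.3)
E
```

```text
t 19.9 pos [ 0.6718 -0.047   0.3029] F [-7.35 -0.53 11.74] delta [-2.94   0.044 -0.014] [-0.096 -0.124 -0.048] w 0.32
```

Emit:
servo_tool([
  [[-0.08, 0.005, 0.034, -0.02, -0.03, -0.01], [-0.08, 0.005, 0.034, -0.02, -0.03, -0.01], [-0.08, 0.005, 0.034, -0.02, -0.03, -0.01], [-0.08, 0.005, 0.034, -0.01, -0.03, -0.01], [-0.08, 0.005, 0.034, -0.01, -0.02, -0.01], [-0.08, 0.005, 0.034, -0.01, -0.02, 0], [-0.08, 0, 0.034, -0.01, -0.02, 0], [-0.08, 0, 0.034, -0.01, -0.02, 0], [-0.08, 0, 0.034, -0.01, -0.02, 0], [-0.08, 0, 0.034, -0.01, -0.02, 0], [-0.08, 0, 0.034, -0.01, -0.02, 0], [-0.08, 0, 0.034, -0.01, -0.02, 0]],
])

```text
clock: 21.1
position: [0.6719, 0.0032, 0.3025]
ee_rot: [-0.704, 0.71, 0.0, 0.006]
ft_force: [-5.6, -0.3, 11.6]
grip_width: 0.316
```

```bash
python3 - <<'E'
from st import *
go(.671,.1,.302,-90.3)
E
```

```text
t 21.1 pos [0.6719 0.0032 0.3025] F [-5.62 -0.28 11.59] delta [-1.936  0.035  0.027] [-0.1    0.108 -0.037] w 0.316
```

Emit:
servo_tool([
  [[-0.08, 0.005, 0.034, -0.02, 0.03, -0.01], [-0.08, 0.005, 0.034, -0.02, 0.02, -0.01], [-0.08, 0.005, 0.034, -0.02, 0.01, -0.01], [-0.08, 0.005, 0.034, -0.01, 0, -0.01], [-0.08, 0.005, 0.034, -0.01, 0, -0.01], [-0.08, 0.005, 0.034, -0.01, 0, 0], [-0.08, 0, 0.034, -0.01, 0, 0], [-0.08, 0, 0.034, -0.01, 0, 0], [-0.08, 0, 0.034, -0.01, 0, 0], [-0.08, 0, 0.034, -0.01, 0, 0], [-0.08, 0, 0.034, -0.01, 0, 0], [-0.08, 0, 0.034, -0.01, 0, 0]],
])

```text
clock: 22.3
position: [0.6719, 0.0553, 0.302]
ee_rot: [-0.705, 0.709, -0.002, 0.004]
ft_force: [-5.4, 0.3, 9.9]
grip_width: 0.315
```

```bash
python3 - <<'E'
from st import *
go(.671,.1,.302,-90.3)
E
```

```text
t 22.3 pos [0.6719 0.0553 0.302 ] F [-5.42  0.3   9.93] delta [-0.894  0.023  0.002] [-0.108  0.033 -0.01 ] w 0.315
```

Emit:
servo_tool([
  [[-0.08, 0, 0.034, -0.02, 0.01, 0], [-0.08, 0, 0.034, -0.02, 0.01, 0], [-0.08, 0, 0.034, -0.02, 0, 0], [-0.08, 0, 0.034, -0.01, 0, 0], [-0.08, 0, 0.034, -0.01, 0, 0], [-0.08, 0, 0.034, -0.01, 0, 0], [-0.08, 0, 0.034, -0.01, 0, 0], [-0.08, 0, 0.034, -0.01, 0, 0], [-0.02, 0, 0.034, 0, 0, 0]],
])

```text
clock: 23.2
position: [0.6723, 0.0932, 0.3016]
ee_rot: [-0.705, 0.709, -0.002, 0.004]
ft_force: [-6.3, -0.4, 11.6]
grip_width: 0.317
```

```bash
python3 - <<'E'
from st import *
go(.671,.1,.302,-90.3)
E
```

```text
t 23.2 pos [0.6723 0.0932 0.3016] F [-6.27 -0.42 11.62] delta [-0.137  0.027 -0.008] [-0.101  0.034 -0.006] w 0.317
```

Emit:
servo_tool([
  [[0, 0, -0.1, 0, 0, 0], [0, 0, -0.3, 0, 0, 0], [0, 0, -0.5, -0.05, 0.02, 0], [0, 0, -0.4, -0.05, 0.02, 0], [0, 0.3, 0, 0, 0, 0], [0, 0.6, 0, 0, 0, 0], [0, 0.6, 0, 0, 0, 0], [0, 0.6, 0, 0, 0, 0], [-0.3, 0.5, 0, 0, 0, -0.15], [-0.5, 0.3, 0, 0, 0, -0.15], [-0.5, 0, 0, 0, 0, -0.1], [0, 0, 0, 0, 0, 0]],
])

```text
clock: 24.4
position: [0.5212, 0.1584, 0.3761]
ee_rot: [0.716, -0.698, 0.003, -0.001]
ft_force: [0.0, 0.6, -3.2]
grip_width: 0.319
```

```bash
python3 - <<'E'
from st import *
go(.5174,.18,.3674,-88)
E
```

```text
t 24.4 pos [0.5212 0.1584 0.3761] F [ 0.04  0.55 -3.17] delta [-0.433  0.067  0.173] [-0.065 -0.032 -0.102] w 0.319
```

Emit:
servo_tool([
  [[-0.22, 0.03, 0.05, -0.03, -0.02, -0.05], [-0.18, 0.03, 0.05, -0.03, -0.02, -0.05], [0, 0, 0, 0, 0, 0], [0, 0, 0, 0, 0, 0]],
])

```text
clock: 24.8
position: [0.5179, 0.1791, 0.3718]
ee_rot: [0.719, -0.695, 0.0, -0.001]
ft_force: [0.4, -0.4, -3.5]
grip_width: 0.316
```

```bash
python3 - <<'E'
from st import *
from workcell import cams
go(.5174,.18,.3674,-88)
c=cams.camera("wrist"); cv2.imwrite("pics/w4.png",c["color"][:,:,::-1])
c=cams.camera("scene"); cv2.imwrite("pics/s4.png",cv2.resize(c["color"][100:280,180:400,::-1],None,fx=3.5,fy=3.3))
E
```

```text
t 24.8 pos [0.5179 0.1791 0.3718] F [ 0.44 -0.35 -3.54] delta [-0.017  0.01   0.087] [-0.012  0.007 -0.004] w 0.316
```

View pics/s4.png

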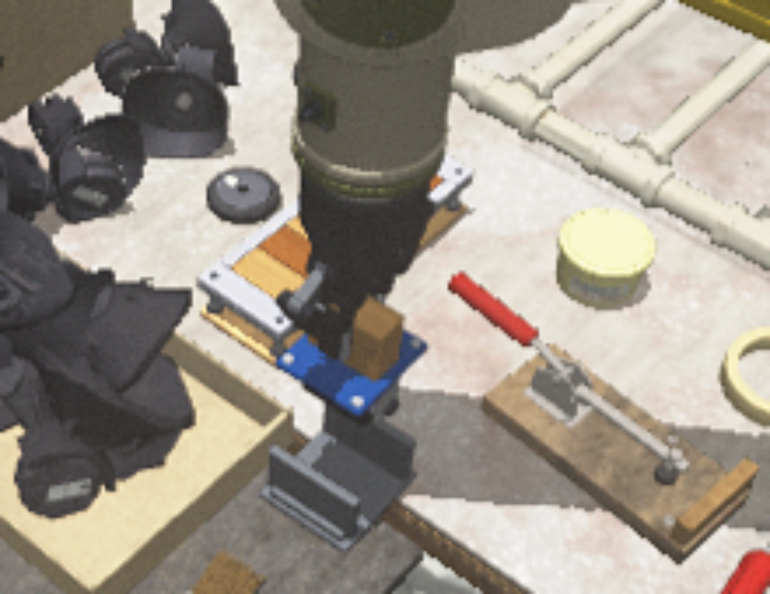

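View pics/w4.png

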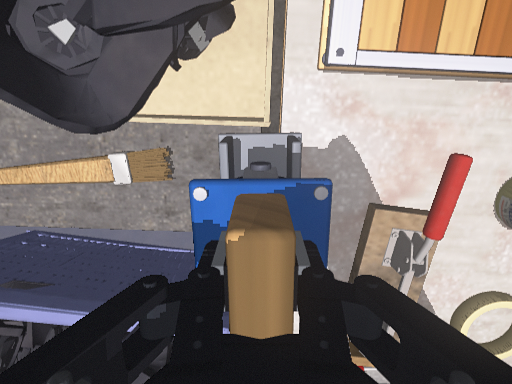

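Emit:
servo_tool([
  [[-0.01, 0.01, 0.2, 0, 0, 0], [0, 0, 0.3, 0, 0, 0], [0, 0, 0.3, 0, 0, 0], [0, 0, 0.3, 0, 0, 0], [0, 0, 0.3, 0, 0, 0], [0, 0, 0.2, 0, 0, 0], [0, 0, 0.1, 0, 0, 0], [0, 0, 0, 0, 0, 0]],
])

```text
clock: 25.7
position: [0.517, 0.1764, 0.2764]
ee_rot: [0.718, -0.696, -0.001, 0.002]
ft_force: [0.2, 0.1, -3.3]
grip_width: 0.318
```

```bash
python3 - <<'E'
from st import *
go(.5174,.18,.2577,-88)
E
```

```text
t 25.7 pos [0.517  0.1764 0.2764] F [ 0.21  0.09 -3.33] delta [-0.073 -0.011  0.374] [ 0.039 -0.012 -0.051] w 0.318
```

Emit:
servo_tool([
  [[-0.07, -0.01, 0.05, 0.04, -0.01, -0.05], [0, 0, 0.08, 0, 0, 0], [0, 0, 0.08, 0, 0, 0], [0, 0, 0.06, 0, 0, 0], [0, 0, 0.04, 0, 0, 0]],
])

```text
clock: 26.2
position: [0.5182, 0.1806, 0.2615]
ee_rot: [0.719, -0.695, 0.001, -0.002]
ft_force: [-0.7, -0.5, -3.5]
grip_width: 0.313
```

```bash
python3 - <<'E'
from st import *
go(.5174,.18,.2577,-88)
E
```

```text
t 26.2 pos [0.5182 0.1806 0.2615] F [-0.73 -0.54 -3.48] delta [0.012 0.016 0.076] [-0.043  0.008  0.002] w 0.313
```

Emit:
servo_tool([
  [[0.01, 0.01, 0.03, -0.04, 0, 0], [0, 0, 0.03, 0, 0, 0], [0, 0, 0.02, 0, 0, 0], [0, 0, 0.01, 0, 0, 0]],
])

```text
clock: 26.6
position: [0.5177, 0.1802, 0.2577]
ee_rot: [0.719, -0.695, 0.0, -0.0]
ft_force: [-3.7, -2.8, 5.4]
grip_width: 0.315
```

```bash
python3 - <<'E'
from st import *
go(.5174,.18,.2577,-88)
E
```

```text
t 26.6 pos [0.5177 0.1802 0.2577] F [-3.74 -2.76  5.39] delta [0.003 0.006 0.001] [-0.002  0.001  0.001] w 0.315
```

Seated (contact felt at the original height). Release, then retreat straight up.

Emit:
servo_tool([
  [[0, 0, 0, 0, 0, 0], [0, 0, 0, 0, 0, 0], [0, 0, 0, 0, 0, 0], [0, 0, 0, 0, 0, 0], [0, 0, 0, 0, 0, 0], [0, 0, 0, 0, 0, 0], [0, 0, 0, 0, 0, 0]],
], jaw=0)

```text
clock: 27.3
position: [0.5185, 0.1805, 0.2588]
ee_rot: [0.719, -0.695, 0.001, -0.002]
ft_force: [-0.3, 0.1, -0.2]
grip_width: 1.0
```

Emit:
servo_tool([
  [[0, 0, -0.2, 0, 0, 0], [0, 0, -0.4, 0, 0, 0], [0, 0, -0.6, 0, 0, 0], [0, 0, -0.6, 0, 0, 0], [0, 0, -0.6, 0, 0, 0], [0, 0, -0.5, 0, 0, 0], [0.6, 0.3, 0, 0, 0, 0], [0.9, 0.4, 0, 0, 0, 0], [0.9, 0.3, 0, 0, 0, 0], [0.9, 0, 0, 0, 0, 0], [0.9, 0, 0, 0, 0, 0], [0.5, 0, 0, 0, 0, 0]],
])

```text
clock: 28.5
position: [0.4733, -0.058, 0.4179]
ee_rot: [0.724, -0.69, 0.003, -0.005]
ft_force: [0.1, 0.1, -0.5]
grip_width: 1.0
```

Emit:
servo_tool([
  [[0.9, 0.1, 0, 0, 0, 0], [0.9, 0.1, 0, 0, 0, 0], [0.9, 0.1, 0, 0, 0, 0], [0.5, 0, 0, 0, 0, 0], [0, 0, 0, 0, 0, 0], [0, 0, 0, 0, 0, 0]],
])

```text
clock: 29.1
position: [0.4635, -0.2276, 0.4223]
ee_rot: [0.722, -0.691, 0.005, -0.006]
ft_force: [0.1, 0.5, 1.0]
grip_width: 0.999
```

```bash
python3 - <<'E'
from st import *
from workcell import cams
go(.516,.18,.3,-88)
c=cams.camera("top"); i=c["color"][:,:,::-1]; cv2.imwrite("pics/t5.png",cv2.resize(i[110:290,110:390],None,fx=2.8,fy=2.8,interpolation=cv2.INTER_CUBIC))
s=cams.camera("scene");cv2.imwrite("pics/s5.png",cv2.resize(s["color"][130:270,230:370,::-1],None,fx=4.2,fy=4.2,interpolation=cv2.INTER_CUBIC))
h=cv2.cvtColor(c["color"],cv2.COLOR_RGB2HSV).astype(int)
b=comp((abs(h[...,0]-110)<15)&(h[...,1]>120)&(h[...,2]>60),(237,231));print(quad(b))
o=comp((h[...,0]>5)&(h[...,0]<25)&(h[...,1]>90)&(h[...,2]>80),(236,232));print(quad(o))
t0=cv2.imread("pics/top0.png"); d=np.abs(i.astype(int)-t0).max(2)
for n,(x0,x1,y0,y1) in dict(tub=(335,380,222,264),brush=(118,205,218,246),spare=(290,325,115,150),spare2=(358,390,98,130)).items(): print(n,(d[y0:y1,x0:x1]>40).sum())
E
```

```text
t 29.1 pos [ 0.4635 -0.2276  0.4223] F [0.14 0.55 1.04] delta [-8.097 -1.366  2.474] [-0.184  0.008  0.102] w 0.999
(((235.7206268310547, 231.85362243652344), (27.65326499938965, 31.149656295776367), 87.39744567871094), array([[251, 245],
       [221, 246],
       [219, 219],
       [251, 217]], dtype=int32))
(((234.5, 233.0), (24.0, 11.0), 90.0), array([[240, 221],
       [240, 245],
       [230, 245],
       [228, 221]], dtype=int32))
tub 39
brush 0
spare 0
spare2 0
```

View pics/t5.png

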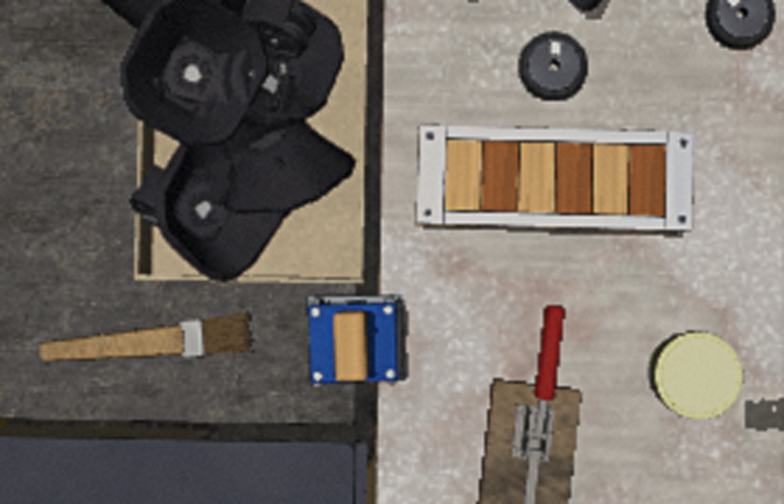

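View pics/s5.png

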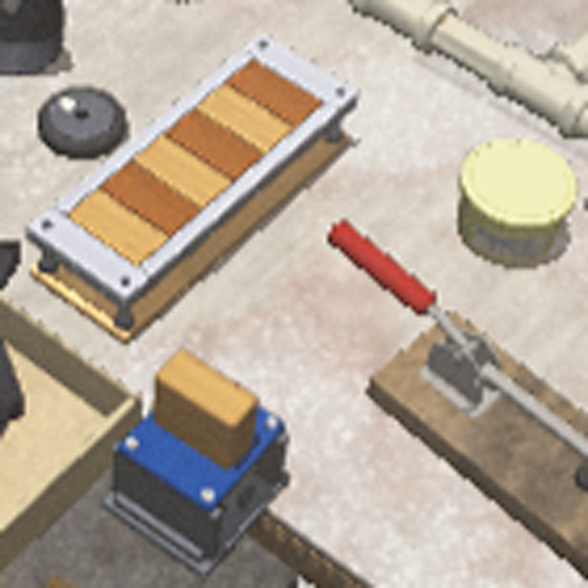

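```bash
python3 -c "
from workcell import order
print(order.hand_in())"
```

```text
the job is handed in; nothing more can be done
None
```

I took the roller out of its holder, rolled it along all six strips and back, hung it up again, let go, and handed the job in at about 29 s. Hand-in gives no verdict.

- **Pressure:** I aimed for roughly 10–17 N of contact and saw no more than about 17 N. I could only read force at the end of each move, so I would have missed brief peaks, such as where the wheel climbs onto a strip.
- **Strips:** On the way back, the wheel's height fell along a straight line (slope about 0.009). It also matched the height measured on the frame's end block to within about 0.3 mm. From this and the pictures I take all six strips as flush; I could not read their depth directly.
- **Roller:** The final pictures show it in the same place as at the start, to within about a pixel. It looks upright, and the gripper is open and clear of it.
- **Bystanders:** The brush and spare wheel showed no change in the top view. A few pixels (39) changed around the tub, which I put down to the arm's shadow; its outline had not moved in either view.

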